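# Index the printer on its service turntable and hold its lid at the set angle

## Task

With the printer's lid still shut, turn the service turntable (it has a red knob) until its yellow tab comes up against the red stop. Then, using the aluminium bar handle, raise the lid until it is parallel with the orange pointer arm at the printer's side and finish while the fingers hold it still there: the lid falls shut if let go, and must not slam. Leave the turntable at its stop, do not touch the pointer, and leave the bottles, tools and cartridge around it where they are.

Things in the scene. Friction and masses are not known exactly. Their poses are not given: they have to be found in the camera images.
- foot: fixed dark steel foot of the turntable, 240 mm across, 18 mm high, with a red stop arm reaching past the disc's edge. Origin: on the turning axis, on the work surface. Once the turntable is at its stop, the printer's back faces the foot's +x and its front the foot's -x; z up
- axis (a point): middle of the turntable disc's top face, on the turning axis, 32 mm above the work surface. The disc is grey, 340 mm across; the yellow tab and the red stop reach no more than 200 mm from the axis. The black printer fixed on it is 200 (front to back) x 150 x 70 mm, its centre on the axis
- turntable (a joint): angle of the turntable disc, rad; 0 = yellow tab against the red stop, negative before that (start about -1.5 to -0.8, other end -1.7); grows counter-clockwise seen from above. It turns with friction (about 0.6 N m, some 4 N at the knob) and stays where it is left
- knob (a point): red upright round knob that turns the disc: 24 mm diameter, its top 97 mm above the work surface, on a flat steel collar 40 mm wide (top at 36 mm). This point: on its axis, 75 mm above the work surface, 150 mm from the turning axis, 75 mm clear of the printer's -y side wall. At the stop it lies on the foot's -y axis
- bar (a point): middle of the lid's aluminium bar handle: round, 12 mm diameter, 116 mm long, parallel to the hinge line, on a leg at each end, 50 mm in front of the lid's front edge and the printer's front wall, so fingers fit on both sides from above. 240 mm from the hinge line; 107 mm above the work surface with the lid shut. Its x axis lies along the lid, towards the hinge
- hinge (a point): middle of the hinge line of the lid (a black 10 mm plate, 190 x 150 mm), at the top of the printer's back, 107 mm above the work surface, 90 mm from the turning axis towards the printer's back; the line is level, across the printer (along the foot's y at the stop)
- lid (a joint): angle of the lid above level, rad; 0 = shut (start), grows as it is raised, end 1.4. About 0.35 kg with a free hinge: it falls shut at every angle, and holding it takes 1 to 2 N at the bar
- marker (a joint): angle of the orange pointer above level, rad, in the same sense as the lid's; it turns about the same hinge line and is clamped by a stiff joint; 0.6 to 1.1
- marker_tip (a point): round tip of the orange pointer arm (165 mm from the hinge line, 10 mm wide, 7 mm thick), beside the printer's +y side wall, 88 mm off the printer's middle, in front of a white scale arc. Its x axis lies along the arm, towards the hinge
- ink_cyan: cyan ink bottle, 42 mm diameter, 95 mm tall, standing; origin at the centre of its underside; leave it alone
- ink_magenta: magenta ink bottle, 42 mm diameter, 95 mm tall, standing; origin at the centre of its underside; leave it alone
- ink_yellow: yellow ink bottle, 42 mm diameter, 95 mm tall, standing; origin at the centre of its underside; leave it alone
- screwdriver: screwdriver lying on the table, about 200 mm long; leave it alone
- brush: brush lying on the table, about 200 mm long; leave it alone
- cartridge: black ink cartridge with a yellow side, 60 x 30 x 53 mm, standing; origin at the centre of its underside; leave it alone

How it is judged (in metres and radians):
On the way, in this order (a step that is already met when the one before it is completed fails the run):
1. the turntable is turned to its stop with the lid still shut (value of joint turntable above -0.06 rad and value of joint lid below 0.1 rad), for 0.2 s.
2. the lid is raised parallel with the pointer and held by the fingers (angle between the x axis of bar and the x axis of marker_tip, either way round below 0.09 rad and contact force between the fingers and lid above 0.5 N), for 0.3 s.
At the end, for the whole second after the job is handed in: the turntable is at its stop (within 0.08 rad), the lid is still and parallel with the orange pointer within 0.09 rad (5 degrees), and the robot's fingers hold the lid (contact of more than 0.5 N) through the last second (all of step 2 and value of joint turntable above -0.08 rad and velocity of joint lid between -0.1 and 0.1 rad/s); the arm keeps its last pose, push and grip.
It fails at once if the pointer is touched (contact force between any of the fingers, the arm and marker above 1 N).
It fails at once if the lid slams (falls faster than 4 rad/s) (velocity of joint lid below -4 rad/s).
It fails at once if a bystander is moved more than 30 mm (distance of any of ink_cyan, ink_magenta, ink_yellow, screwdriver, brush, cartridge from where it was at the start of the episode above 0.03 m).
It fails at once if an ink bottle is tipped over (angle between any of ink_cyan, ink_magenta, ink_yellow's own z axis and vertical above 0.5 rad).
It also fails if it takes over 58 s, if anything falls off the work surface, if the arm or the gripper's body presses on something with over 40 N, if the wrist force passes 120 N, or if a joint passes its speed limit or range.

## Robot

A 6-joint arm with a two-finger parallel gripper is mounted at the origin on the work surface. World frame = base frame: x ahead of the robot, y to its left, z up, the work surface at z = 0. Lengths are in mm, angles in rad, forces in N, time in s.
With the tool pointing down it reaches from about 425 to 950 mm from the base axis. Payload 3.5 kg.
Tool frame: the origin (TCP) lies on the centre line of the jaws, within the pads' length; the fingertips stand 17 mm ahead of it and the grasp point (between the pads) lies 2 mm behind it (arm.nose_length is the distance from the TCP to the fingertips, in mm); z points along the fingers, y is the line along which they close (so a half turn about z gives the same grasp; the last joint's range is limited). The gripper opens to 85 mm and grips with 20 to 120 N. Pads are 22 mm wide; open, the fingers measure 114 mm over their backs; the gripper's body (76 mm by 85 mm) begins 54 mm behind the grasp point. The pads swing forward as they close: fully open they stand 13 mm farther back than shut.
Start: joints at [-1.323, 0.286, 1.577, -0, 1.279, -0.15], TCP at [261.511, -622.269, 248.325] pointing down, gripper open.
Joint ranges: [-2.77, 2.77], [-0.9, 2.22], [0.21, 2.48], [-1.53, 4.67], [0.24, 2.81], [-2.84, 2.84]. Speed limits (rad/s): [2.79, 2.79, 3.14, 3.14, 3.14, 3.14].

## Interface

Orientations are given as a rotation vector (axis times angle).
In Python, from rig import arm, kinematics, monitor, vision, workorder gives the robot as it stands. Calls block until the motion is done:
- arm.move_pose(position, orientation): joint-space move of the TCP to a pose.
- arm.move_linear(position, rate=150, rot=None): straight line of the TCP; rot=None keeps the orientation; rate is the mean speed in mm/s.
- arm.move_joints(angles): joint-space move.
- arm.gripper_to(opening, squeeze=None): opening from 0.0 (shut) to 1.0 (fully open); squeeze is the grip in N (None keeps the last); returns when the fingers have stopped.
- arm.dwell(seconds).
- kinematics.ik(position, orientation): joint angles nearest the present ones, or None.
- monitor.read_state(): the state.
- vision.snapshot(name): name is "side" or "top" or "wrist"; returns a dict with "pixels" (400x640x3 uint8, red, green, blue), "depth" (400x640 float32, mm along the optical axis (not along the pixel's ray), 0 where there is no reading), "K" (3x3 intrinsics, pixels), "position" and "rotation" of the camera in the world; the wrist camera has in their place "T_tool_cam" (4x4, takes a point from camera to tool coordinates, whose origin is the TCP and whose axes are the flange's). Camera axes: x right, y up, looking along -z (the intrinsics and any distortion apply to the point x, -y, -z); pixel columns grow to the right and rows downward; lengths in mm; the calibration is good to about 2 mm. The wrist camera is an equidistant fisheye: a pixel r from the principal point sees the ray r / f radians off the axis. A picture is of the moment at which its call begins: read the wrist's pose just before it.
A pose or a line that the arm cannot do raises arm.IKError and nothing moves.
- workorder.job_done(): hands the job in; it is judged then, once.
The state is a dict: "time_s": time; "qpos": joint angles; "dq": joint speeds; "tau": joint torques, N m; "eef_pos": TCP position; "ee_rot": TCP orientation; "force": force on the tool from outside, world axes, zero at the start; "ft_torque": the same for the moment, N m; "grip_width": opening from 0.0 (shut) to 1.0 (fully open); "gripper_force": force on a finger pad.
Only numpy, scipy, OpenCV 4.12 (cv2) and the standard library are available. Lean on these libraries where they do the work, as an engineer would, in place of code of your own. Each camera call takes 0.05 s, during which the arm holds its last target. There are 200 camera calls.

## Working session

There is one attempt and no reset: what is moved stays moved. The work goes in short steps, each a Python script; the robot and the scene stay as the last script left them, time stands still between calls to the robot, and variables do not carry over. Pictures are saved under pics/ and viewed, at most 10 in all, crops included, and the job is handed in when it is done.

```bash
ls; mkdir -p pics; python3 - <<'E'
from rig import vision,monitor
import cv2,numpy as np
for n in("top","side"):
    s=vision.snapshot(n); cv2.imwrite(f"pics/{n}0.png",s["pixels"][:,:,::-1]); np.savez(f"pics/{n}0.npz",**s)
    print(n,s["K"],s["position"],s["rotation"],[k for k in s])
print(monitor.read_state())
E
```

```text
pics
top [[443.1036227    0.         324.38100453]
 [  0.         443.1036227  207.50391529]
 [  0.           0.           1.        ]] [ 415.5481811    -1.62487904 1218.71542489] [ 0.07733899 -0.10119475 -1.5542875 ] ['pixels', 'depth', 'K', 'position', 'rotation']
side [[459.17805491   0.         324.35064576]
 [  0.         459.17805491 198.0055891 ]
 [  0.           0.           1.        ]] [   5.18816186  716.95069363 1046.55751385] [ 0.29224515 -0.94132657 -2.3358636 ] ['pixels', 'depth', 'K', 'position', 'rotation']
{'time_s': 0.1, 'qpos': array([-1.32301797e+00,  2.87127632e-01,  1.57805897e+00,  7.56197971e-06,
        1.27860435e+00, -1.50013186e-01]), 'dq': array([-1.95524253e-03, -7.54366281e-04, -3.69452665e-03,  8.91465103e-04,
       -2.91675871e-04, -4.23282823e-05]), 'tau': array([ 5.84705467e-04, -4.07299376e+01, -2.93700063e+01, -1.49736766e-04,
        3.41389459e-03, -4.53629987e-07]), 'eef_pos': array([ 261.36306932, -621.72799562,  247.03639233]), 'ee_rot': array([-3.07750521e+00, -6.20300577e-01,  1.57260887e-04]), 'force': array([-0.18953028,  0.5218399 , -0.21184842]), 'ft_torque': array([-0.01256603,  0.0282674 ,  0.01912344]), 'gripper_force': 0.0, 'grip_width': 0.9973668122610971}
```

View pics/top0.png

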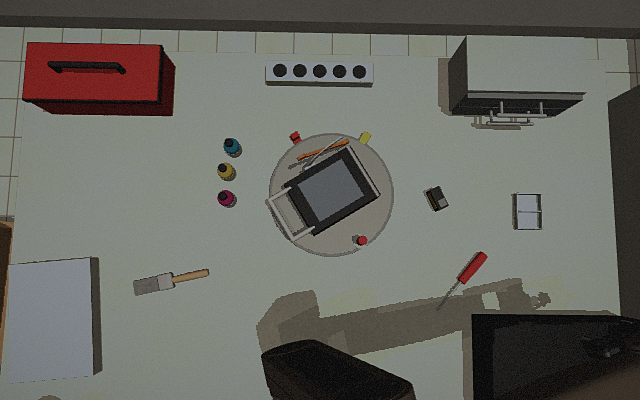

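View pics/side0.png

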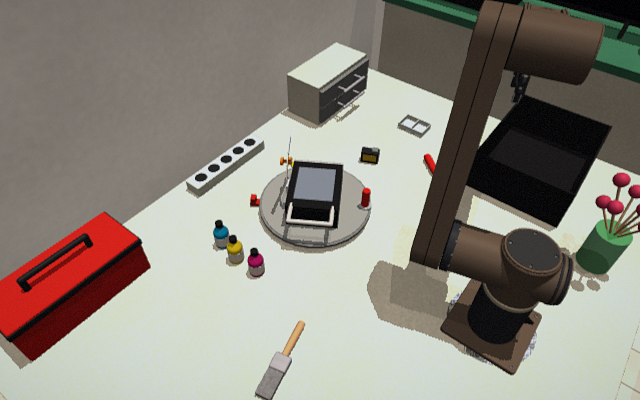

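The top view shows the disc centred near (331,194), the knob at (361,240), the tab at (365,137), the stop at (295,137) and the bar near (289,215). The side view shows the pointer near (285,180) and the knob at (366,196).

```bash
cat > h.py <<'E'
import numpy as np,cv2
from scipy.spatial.transform import Rotation as R
def rays(s,px):
    px=np.atleast_2d(px).astype(float);K=s["K"]
    d=np.c_[(px[:,0]-K[0,2])/K[0,0],-(px[:,1]-K[1,2])/K[1,1],-np.ones(len(px))]
    M=s["rotation"]; M=R.from_rotvec(M).as_matrix() if np.ndim(M)==1 else M
    return d@M.T
def onplane(s,px,z):
    d=rays(s,px);p=s["position"];return p+d*((z-p[2])/d[:,2])[:,None]
def cloud(s,m):
    v,u=np.nonzero(m&(s["depth"]>0));return s["position"]+rays(s,np.c_[u,v])*s["depth"][v,u][:,None]
def hsv(s):return cv2.cvtColor(s["pixels"],cv2.COLOR_RGB2HSV).astype(int)
def red(s):
    h=hsv(s);return ((h[...,0]<6)|(h[...,0]>174))&(h[...,1]>150)&(h[...,2]>60)
def yel(s):
    h=hsv(s);return (abs(h[...,0]-26)<6)&(h[...,1]>150)&(h[...,2]>80)
def orange(s):
    h=hsv(s);return (abs(h[...,0]-14)<6)&(h[...,1]>150)&(h[...,2]>60)
def blobs(m,lo=8):
    n,l,st,c=cv2.connectedComponentsWithStats(m.astype(np.uint8));return [(c[i].round(1),st[i,4],l==i) for i in range(1,n) if st[i,4]>=lo]
E
python3 - <<'E'
from h import *
for n in("top","side"):
    s=dict(np.load(f"pics/{n}0.npz"))
    for nm,f in(("red",red),("yel",yel),("or",orange)):
        for c,a,m in blobs(f(s)):
            P=cloud(s,m)
            if len(P): print(n,nm,c,a,np.median(P,0).round(),P.min(0).round(),P.max(0).round())
s=dict(np.load("pics/top0.npz"))
P=cloud(s,np.ones((400,640),bool));
# disc points by height
k=(abs(P[:,2]-32)<6)&(np.hypot(P[:,0]-430,P[:,1]+10)<260); Q=P[k]
print(cv2.minEnclosingCircle(Q[:,:2].astype(np.float32)),len(Q))
E
```

```text
top red [91.8 72. ] 6888 [872. 577. 131.] [805. 410. 123.] [955. 752. 173.]
top red [294.4 134.8] 39 [750.  67.  35.] [741.  56.  31.] [760.  76.  40.]
top red [296.9 140.2] 27 [741.  60.  15.] [732.  51.   4.] [749.  71.  19.]
top red [362.3 239.9] 62 [ 463. -114.   98.] [ 453. -125.   93.] [ 473. -104.  103.]
top red [472.5 267.3] 314 [ 397. -419.   24.] [ 355. -456.   14.] [ 438. -382.   30.]
top yel [364.8 137.1] 69 [ 748. -128.   31.] [ 733. -142.   26.] [ 763. -114.   36.]
top yel [225.7 171. ] 112 [637. 241.  67.] [625. 228.  55.] [663. 267.  77.]
top or [339.5 143.3] 62 [704. -56. 127.] [683. -76. 110.] [719. -24. 201.]
top or [308.4 153.8] 72 [656.  24. 205.] [639. -11. 170.] [680.  48. 230.]
side red [429.7 162.6] 124 [ 398. -423.   20.] [ 222. -454.    8.] [433.  58. 439.]
side red [365.1 196.8] 126 [ 456. -107.   78.] [ 446. -177.   29.] [502. -99. 100.]
side red [254.2 200.6] 79 [741.  70.  18.] [728.  49.   3.] [756.  81.  36.]
side red [ 60.4 271. ] 6344 [862. 587. 129.] [ 802.  265. -382.] [1479.  750.  174.]
side red [ 81.6 304.8] 3950 [804. 602.  58.] [799. 414.   4.] [811. 749. 109.]
side yel [369.  157.6] 62 [ 571. -311.   25.] [ 552. -322.   10.] [ 592. -298.   37.]
side yel [292.1 163.8] 10 [ 750. -123.   31.] [ 702. -135.   22.] [756. -64.  99.]
side yel [234.  247.7] 153 [633. 256.  64.] [620. 233.  19.] [687. 270.  81.]
side yel [236.9 262.3] 12 [625. 261.   9.] [621. 251.   5.] [638. 269.  12.]
side or [289.4 160.1] 23 [701. -56. 118.] [661. -72. 107.] [716.  -6. 182.]
side or [281.8 160.8] 25 [643.  42. 220.] [637.   8. 188.] [659.  49. 229.]
((590.8921508789062, -36.772666931152344), 169.83721923828125) 4586
```

```bash
cat >> h.py <<'E'
AX=np.array([590.9,-36.8])
def down(yv):
    y=np.array([yv[0],yv[1],0.]);y/=np.linalg.norm(y);z=np.array([0,0,-1.])
    return R.from_matrix(np.c_[np.cross(y,z),y,z]).as_rotvec()
def knobpose(phi,sg,z=76,r=150):
    p=np.r_[AX+r*np.array([np.cos(phi),np.sin(phi)]),z]
    return p,down(sg*np.array([-np.sin(phi),np.cos(phi)]))
E
python3 - <<'E'
from h import *
from rig import kinematics
p0=np.arctan2(-77,-128.);print(p0)
for sg in(1,-1):
    for d in np.linspace(0,1.2,5):
        q=kinematics.ik(*knobpose(p0+d,sg)); print(sg,d,None if q is None else np.round(q,2))
for a in (0,.4,.8,1.1):
  for sg in(1,-1):
    q=kinematics.ik(np.array([681-240*np.cos(a),-37,107+240*np.sin(a)]),down([sg,0]));print(a,sg,None if q is None else np.round(q,2))
E
```

```text
-2.6000250481979483
1 0.0 [-0.46  0.07  2.17  0.    0.9   0.57]
1 0.3 [-0.49  0.15  2.09 -0.    0.9   0.24]
1 0.6 [-0.5   0.24  1.98  0.    0.92 -0.07]
1 0.8999999999999999 [-0.48  0.32  1.87 -0.    0.94 -0.35]
1 1.2 [-0.45  0.4   1.77 -0.    0.97 -0.62]
-1 0.0 [-0.46  0.07  2.17  0.    0.9  -2.57]
-1 0.3 None
-1 0.6 None
-1 0.8999999999999999 [-0.48  0.32  1.87 -0.    0.94  2.79]
-1 1.2 [-0.45  0.4   1.77 -0.    0.97  2.52]
0 1 [-0.31 -0.06  2.24 -0.    0.96 -0.31]
0 -1 [-0.31 -0.06  2.24 -0.    0.96  2.83]
0.4 1 [-0.3  -0.15  2.13 -0.    1.16 -0.3 ]
0.4 -1 None
0.8 1 [-0.27 -0.09  1.93 -0.    1.31 -0.27]
0.8 -1 None
1.1 1 [-0.24  0.01  1.75 -0.    1.38 -0.24]
1.1 -1 None
```

```bash
python3 - <<'E'
from h import *
from rig import arm,monitor,vision
p0=-2.6
p,r=knobpose(p0,1,z=200); arm.move_pose(p,r)
arm.move_linear(knobpose(p0,1)[0],150)
arm.gripper_to(0.0,30)
s=monitor.read_state();print(s["time_s"],s["grip_width"],s["gripper_force"],s["force"])
d=0
while d<1.3:
    d+=0.08 if d<0.8 else 0.03
    p,r=knobpose(p0+d,1); arm.move_linear(p,100,r)
    s=monitor.read_state(); t=np.array([-np.sin(p0+d),np.cos(p0+d)])
    ft=s["force"][:2]@t; print(round(d,2),round(s["time_s"],2),ft.round(1),(s["force"]).round(1),s["eef_pos"].round(1)-p.round(1))
    if ft<-14: break
v=vision.snapshot("top");cv2.imwrite("pics/top1.png",v["pixels"][100:290,180:460,::-1].repeat(2,0).repeat(2,1))
E
```

```text
3.6333 0.2729191206759584 30.021897554397583 [-0.68395274  0.13720538  2.0590883 ]
0.08 3.9 1.2 [ 1.1 -0.6  2.1] [ 0.7 -0.5  0.4]
0.16 4.17 2.6 [ 3.1 -0.8  2.8] [ 0.7 -0.1  0.4]
0.24 4.43 2.1 [4.1 1.1 2.6] [0.6 0.2 0.4]
0.32 4.7 1.8 [5.3 3.4 3.2] [0.6 0.4 0.4]
0.4 4.97 1.0 [4.2 4.  3.5] [0.6 0.6 0.4]
0.48 5.23 1.4 [4.1 4.1 4.5] [0.5 0.8 0.4]
0.56 5.5 1.4 [3.6 4.1 4.2] [0.5 1.1 0.4]
0.64 5.77 1.1 [3.4 5.3 4.7] [0.4 1.3 0.4]
0.72 6.03 1.6 [3.4 5.4 4.9] [0.3 1.5 0.4]
0.8 6.3 1.9 [3.2 5.4 4.6] [0.3 1.7 0.4]
0.88 6.57 1.5 [2.5 6.5 5.1] [0.2 1.8 0.4]
0.91 6.82 0.1 [0.8 5.9 6.3] [-0.6  1.9  0.4]
0.94 7.07 -0.9 [-0.3  6.8  7. ] [-0.7  2.   0.4]
0.97 7.32 -1.1 [-0.7  6.4  6.7] [-0.8  2.1  0.4]
1.0 7.57 -13.9 [-13.7   7.3  15. ] [-4.4  2.4  0.2]
1.03 7.82 -27.7 [-27.7   6.3  24.5] [-8.9  2.9 -0.1]
```

View pics/top1.png

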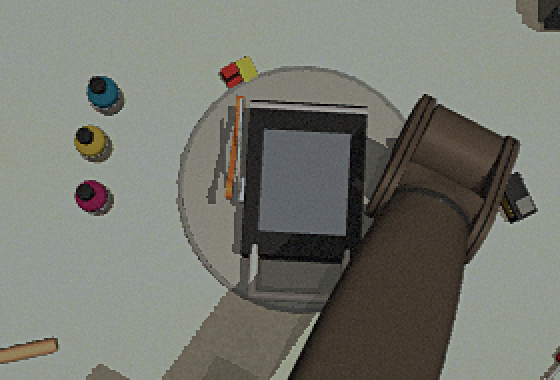

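The tab is now against the stop, at about (240,72) in the crop. The printer faces the robot, with its front edge bar near (298,295) and the pointer at (235,150). I'll release the knob and measure the bar and pointer.

```bash
python3 - <<'E'
from h import *
from rig import arm,monitor,vision
p,r=knobpose(-1.6,1); arm.move_linear(p,60,r)
arm.gripper_to(1.0)
arm.move_linear(np.r_[p[:2],230],200)
q=AX+np.array([-150,-110]); arm.move_pose(np.r_[q,260],down([1,-.044]))
for n in("top","side"):
    s=vision.snapshot(n);np.savez(f"pics/{n}2.npz",**s)
    cv2.imwrite(f"pics/{n}2.png",s["pixels"][100:290,180:460,::-1].repeat(2,0).repeat(2,1))
    for nm,f in(("red",red),("yel",yel),("or",orange)):
        for c,a,m in blobs(f(s)):
            P=cloud(s,m)
            if len(P) and np.hypot(*(np.median(P,0)[:2]-AX))<210: print(n,nm,c,a,np.median(P,0).round(),P.min(0).round(),P.max(0).round())
print(monitor.read_state()["time_s"])
E
```

```text
top red [294.4 134.8] 39 [750.  67.  34.] [741.  56.  29.] [762.  76.  38.]
top red [296.7 140.5] 26 [740.  60.  15.] [732.  51.   6.] [747.  71.  19.]
top red [389.9 193.2] 62 [ 584. -185.   97.] [ 573. -196.   91.] [ 594. -175.  102.]
top yel [303.  133.8] 64 [754.  43.  31.] [737.  32.  26.] [771.  57.  35.]
top or [296.  177.2] 115 [599.  51. 189.] [550.  44. 112.] [694.  56. 231.]
side red [345.6 167.2] 107 [ 576. -177.   76.] [ 567. -194.   37.] [ 590. -170.  101.]
side red [254.2 200.5] 80 [740.  70.  20.] [728.  50.   4.] [755.  79.  36.]
side yel [257.7 192.6] 44 [749.  42.  28.] [734.  29.  23.] [770.  53.  34.]
side or [286.7 181.3] 191 [628.  53. 152.] [546. -32.  27.] [753.  58. 226.]
10.425
```

View pics/side2.png

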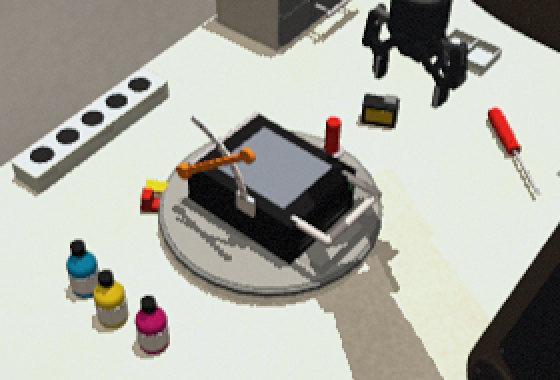

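View pics/top2.png

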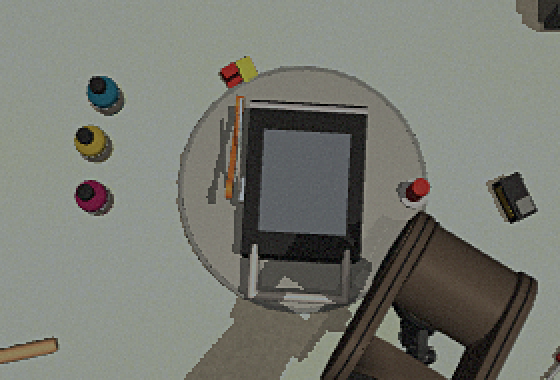

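```bash
python3 - <<'E'
from h import *
yaw=-0.047;ex=np.array([np.cos(yaw),np.sin(yaw),0]);ey=np.array([-np.sin(yaw),np.cos(yaw),0]);A=np.r_[AX,0]
for n in("top","side"):
    s=dict(np.load(f"pics/{n}2.npz"))
    m=max((b for b in blobs(orange(s)) if 270<b[0][0]<320),key=lambda b:b[1])[2]
    v,u=np.nonzero(m);d=rays(s,np.c_[u,v]);p=s["position"]
    t=((A-p)@ey+88)/(d@ey);X=p+d*t[:,None]-A;L=np.c_[X@ex,X[:,2]]
    l=cv2.fitLine(L.astype(np.float32),cv2.DIST_HUBER,0,.01,.01).ravel()
    ang=np.arctan2(-l[1]*np.sign(l[0]),abs(l[0]))
    far=L[np.argsort(np.hypot(L[:,0]-90,L[:,1]-107))[-6:]].mean(0)
    print(n,"line",ang,l[2:],"tip",far,np.arctan2(far[1]-107,90-far[0]),np.hypot(far[1]-107,far[0]-90))
    C=cloud(s,m)-A;print(np.median(C@ey)); c=np.c_[C@ex,C[:,2]];c=c[abs(C@ey-88)<12]
    l=cv2.fitLine(c.astype(np.float32),cv2.DIST_HUBER,0,.01,.01).ravel();print("depthfit",np.arctan2(-l[1]*np.sign(l[0]),abs(l[0])),len(c))
s=dict(np.load("pics/top2.npz"))
print("bar px",onplane(s,[330,249.5],112),"pred",A-150*ex)
E
```

```text
top line 0.7990798 [  2.9005818 207.32086  ] tip [-39.29674981 269.78040877] 0.8995396497771121 207.882445127177
89.16390547714998
depthfit 0.7136392 115
side line 0.7232569 [ 22.823702 163.30885 ] tip [-45.16116402 225.1413668 ] 0.7183074273477179 179.51580100241353
91.26681263096074
depthfit 0.7192115 168
bar px [[437.3465697  -33.03778349 112.        ]] pred [441.0656445  -29.75259529   0.        ]
```

The views put the pointer at about 0.72 rad and the bar within about 4 mm of its predicted place. I'll grasp the bar with the fingers part open, because the lid edge is 50 mm away.

```bash
python3 - <<'E'
from h import *
from rig import arm,monitor,vision
yaw=-0.047;ex=np.array([np.cos(yaw),np.sin(yaw),0]);A=np.r_[AX,0];H=A+90*ex;H[2]=107
def bar(a):return H-240*np.cos(a)*ex+np.array([0,0,240*np.sin(a)-2])
r=down(ex[:2]);b=bar(0)-1.5*ex
arm.gripper_to(0.5)
arm.move_pose(b+[0,0,85],r)
arm.move_linear(b,120); 
s=monitor.read_state();print(s["time_s"],s["grip_width"],s["force"].round(1),s["eef_pos"]-b)
arm.gripper_to(0.0,30)
s=monitor.read_state();print(s["time_s"],s["grip_width"],s["gripper_force"],s["force"].round(1))
if s["grip_width"]>0.08:
  for a in np.arange(0.06,0.721,0.06):
    arm.move_linear(bar(a),70);s=monitor.read_state()
    e=s["eef_pos"]; print(round(a,2),round(s["time_s"],1),s["force"].round(1),(e-bar(a)).round(1),round(s["grip_width"],3))
    if np.linalg.norm(s["force"])>45: print("stop");break
arm.dwell(.3)
for n in("top","side"):
    s=vision.snapshot(n);np.savez(f"pics/{n}3.npz",**s)
    cv2.imwrite(f"pics/{n}3.png",s["pixels"][100:290,180:460,::-1].repeat(2,0).repeat(2,1))
E
```

```text
12.3833 0.49447897197595736 [0.6 0.5 0. ] [ 0.78471971 -0.5529498   0.85636598]
12.775 0.12534861776968115 29.295386373996735 [-5.9 -0.4  5.8]
0.06 13.1 [-5.4 -3.2 -2.3] [-2.4  0.  -0.5] 0.127
0.12 13.5 [-8.1 -3.6 -1.2] [-2.4  0.1  0.1] 0.126
0.18 13.8 [-8.7 -2.1 -0. ] [-2.5  0.2  0.1] 0.124
0.24 14.2 [-9.2 -2.1 -0.8] [-2.7  0.2  0.2] 0.128
0.3 14.6 [-10.1  -2.6   0.8] [-2.8  0.2  0.4] 0.127
0.36 14.9 [-11.1  -2.2   2.4] [-3.   0.2  0.5] 0.126
0.42 15.3 [-12.6  -1.1   3. ] [-3.2  0.2  0.8] 0.127
0.48 15.6 [-14.7  -1.3   4.9] [-3.3  0.3  1.2] 0.126
0.54 16.0 [-15.2  -2.3   7.4] [-3.3  0.3  1.8] 0.128
0.6 16.4 [-16.1  -0.3   8.2] [-3.3  0.3  2.4] 0.128
0.66 16.7 [-16.6  -0.9  10.5] [-3.1  0.2  3.2] 0.125
0.72 17.1 [-16.5  -0.3  12. ] [-2.7  0.3  4.1] 0.129
```

View pics/side3.png

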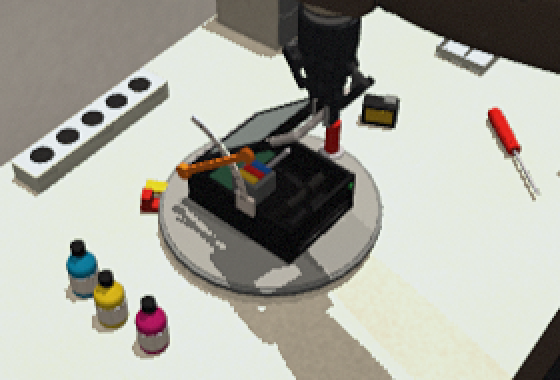

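The side view shows the lid raised, with the fingers on the bar near (325,105) in the crop and the pointer untouched at (180,170)–(250,155). The lid's leg doesn't look quite parallel to the pointer in the image, so I'll check the lid's angle with depth.

```bash
python3 - <<'E'
from h import *
from rig import monitor
yaw=-0.047;ex=np.array([np.cos(yaw),np.sin(yaw),0]);ey=np.array([-np.sin(yaw),np.cos(yaw),0]);A=np.r_[AX,0]
st=monitor.read_state();print(st["eef_pos"],st["time_s"],st["gripper_force"])
for n in("top","side"):
    s=dict(np.load(f"pics/{n}3.npz"));o=dict(np.load(f"pics/{n}2.npz"))
    C=cloud(s,np.ones((400,640),bool))-A;f=np.c_[C@ex,C@ey,C[:,2]]
    k=(abs(f[:,1])<70)&(f[:,0]>-45)&(f[:,0]<80)&(f[:,2]>118)&(f[:,2]<290);f=f[k]
    th=np.arctan2(f[:,2]-107,90-f[:,0]);print(n,len(f),np.histogram(th,np.arange(0,1.3,.1)))
    # RANSAC-ish line fit in xz on lid candidates
    k=(th>.45)&(th<1.0);l=cv2.fitLine(f[k][:,[0,2]].astype(np.float32),cv2.DIST_HUBER,0,.01,.01).ravel();print("lid line",np.arctan2(-l[1]*np.sign(l[0]),abs(l[0])),l[2:])
    M=R.from_rotvec(s["rotation"]).as_matrix() if s["rotation"].ndim==1 else s["rotation"]
    for nm,y,rr in(("lid",75,(0,190)),("ptr",88,(0,165)),("leg",55,(190,240))):
        for a in(.72,.75):
            P=[A+ex*(90-r*np.cos(a))+ey*y+[0,0,107+r*np.sin(a)] for r in rr]
            q=(np.array(P)-s["position"])@M;uv=np.c_[s["K"][0,2]-q[:,0]/q[:,2]*s["K"][0,0],s["K"][1,2]+q[:,1]/q[:,2]*s["K"][1,1]]
            print(nm,a,((uv-[180,100])*2).round().tolist())
E
```

```text
[497.55756365 -32.29228023 267.0817552 ] 17.475 29.488255083560944
top 1445 (array([  0,   0,   0,   0,   0,   0,   0, 782, 505, 139,  19,   0]), array([0. , 0.1, 0.2, 0.3, 0.4, 0.5, 0.6, 0.7, 0.8, 0.9, 1. , 1.1, 1.2]))
lid line 0.71666396 [ 38.921196 158.90291 ]
lid 0.72 [[250.0, 105.0], [239.0, 203.0]]
lid 0.75 [[250.0, 105.0], [239.0, 199.0]]
ptr 0.72 [[240.0, 104.0], [229.0, 187.0]]
ptr 0.75 [[240.0, 104.0], [229.0, 184.0]]
leg 0.72 [[256.0, 204.0], [253.0, 234.0]]
leg 0.75 [[257.0, 200.0], [254.0, 229.0]]
side 499 (array([  0,   0,   0,   0,   0,   0,   0, 497,   2,   0,   0,   0]), array([0. , 0.1, 0.2, 0.3, 0.4, 0.5, 0.6, 0.7, 0.8, 0.9, 1. , 1.1, 1.2]))
lid line 0.71677756 [ 14.7979765 174.76564  ]
lid 0.72 [[188.0, 164.0], [262.0, 146.0]]
lid 0.75 [[188.0, 164.0], [259.0, 142.0]]
ptr 0.72 [[182.0, 169.0], [244.0, 154.0]]
ptr 0.75 [[182.0, 169.0], [242.0, 150.0]]
leg 0.72 [[272.0, 138.0], [295.0, 132.0]]
leg 0.75 [[270.0, 134.0], [292.0, 127.0]]
```

View pics/top3.png

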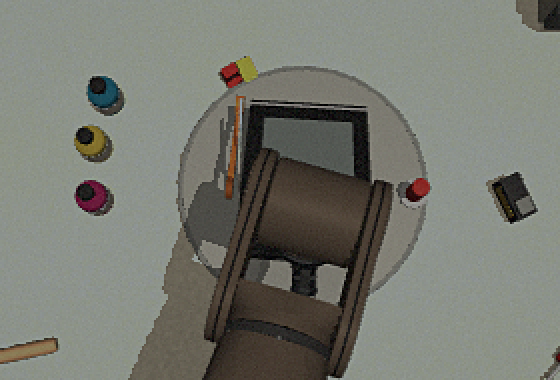

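Both depth fits put the lid at 0.717 rad, against 0.719 for the pointer, and the top view shows the tab still at the stop (240,72). I'm handing in now.

```bash
python3 - <<'E'
from rig import workorder
print(workorder.job_done())
E
```

```text
the job is handed in; nothing more can be done
None
```

I turned the turntable to its stop with the lid shut, then raised the lid to about 0.72 rad, parallel with the pointer, and handed the job in with the fingers still holding the bar; no verdict was returned.

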